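# Tighten the panel clamp with the flat driver

## Task

Take the flat-bladed driver out of the tool rack and use it to turn the big slotted screw of the clamp clockwise until it is fully home and stops, so that the clamp bar is down on the marble panel; turn the screw only with the driver and keep the gripper off the clamp. Then stand the driver back in its empty hole in the rack and let go of it, leaving the mallet, the rasp, the stone offcut and the panel where they are.

Things in the scene. Friction and masses are not known exactly. Their poses are not given: they have to be found in the camera images.
- fixture: Grey steel base plate 235 x 160 x 12 mm, bolted to the bench. Origin under the axis of the clamp screw, at the bench top; its x axis points along the clamp bar from the heel block towards the marble panel, z up. The plate runs from x = -45 to +190 mm, y = -80 to +80 mm.
- clamp_bar (a joint): How far the dark steel clamp bar (115 x 36 x 14 mm) is down, in m: 0 highest, 0.0044 fully home, nose on the panel. Only the screw moves it; bar and screw sink 1.0 mm per radian of turn. The screw tightens clockwise seen from above, 3.5 to 4.2 rad to home, with about 0.12 N m of friction, and stays where it is left; at home is a hard stop, felt as a sharp rise of torque.
- slot (a point): Centre of the screw's slot, level with the top face of the steel screw head, on its vertical axis; it turns and sinks with the screw. Head 34 mm across, 13 mm high. The straight slot runs right across along this point's x axis: 4.5 mm wide, 6 mm deep, with 1.2 mm chamfers at the top. The top face lies about 71 mm above the bench at the start and 67.5 mm when home.
- driver: Flat driver, upright in one of the rack's holes. Origin at the middle of the blade's end; z runs up to the handle, x along the blade's width. Blade 16 mm wide (x), 2.6 mm thick (y), 14 mm long; shaft 8 mm; bolster disc 36 mm across at z = 75 to 81 mm; square wooden handle 26 x 26 mm at z = 81 to 147 mm, its flats square to x and y. About 140 g.
- rack: Wooden tool rack fixed to the bench, 90 x 210 mm foot. Origin under its middle at the bench top, z up. Its top face is 90 mm above the bench, with two 25 mm square holes whose centres lie at y = -48 and y = +48 mm of its own frame (x = 0). The tools hang with their bolster discs resting on the top face, so the driver's blade end is then 15 mm above the bench.
- rasp: The other tool in the rack, its top 141 mm above the bench, with a round turned handle 31 mm across: not to be used. Origin at its lower end, z up.
- panel: Loose marble relief panel 120 x 110 x 18 mm, 650 g, lying flat on the fixture's plate under the nose of the clamp bar. Origin in the middle of its underside.
- mallet: Wooden carver's mallet, 86 mm across and 188 mm high, standing on the bench, handle up. Origin in the middle of its underside.
- offcut: Marble offcut 70 x 50 x 32 mm on the bench. Origin in the middle of its underside.
Things that resemble listed ones, but are neither listed nor needed, are in the scene too. What is shaped like the driver but green or red is not meant. Leave any turquoise look-alike of the rack alone.

How it is judged:
By the outcome, as a careful person would: the job done as asked, in the order asked, and still so for the second after the job is handed in, with the robot touching nothing.
It also fails if it takes over 72 s, if anything falls off the work surface, if the arm or the gripper's body presses on something with over 40 N, if the wrist force passes 120 N, or if a joint passes its speed limit or range.

## Robot

A 7-joint arm with a two-finger parallel gripper is mounted at the origin on the work surface. World frame = base frame: x ahead of the robot, y to its left, z up, the work surface at z = 0. Lengths are in m, angles in rad, forces in N, time in s.
With the tool pointing down it reaches from about 0.4 to 0.75 m from the base axis. Payload 19.5 kg.
Tool frame: the origin (TCP) lies midway between the tips of the shut fingers; the grasp point (between the pads) lies 19 mm behind it; z points along the fingers, y is the line along which they close (so a half turn about z gives the same grasp; the last joint's range is limited). The gripper opens to 85 mm and grips with 20 to 120 N. Pads are 22 mm wide; open, the fingers measure 114 mm over their backs; the gripper's body (76 mm by 85 mm) begins 54 mm behind the grasp point. The pads swing forward as they close: fully open they stand 13 mm farther back than shut.
Start: joints at [1.064, 0.707, -0.028, 1.485, 0.022, 0.951, -0.075], TCP at [0.258, -0.514, 0.231] pointing down, gripper open.
Joint ranges: [-2.71, 2.71], [-0.32, 2.16], [-1.57, 1.52], [0, 2.45], [-1.46, 4.6], [0, 2.02], [-2.83, 2.83]. Speed limits (rad/s): [1.89, 1.89, 2.57, 2.57, 3.01, 3.01, 3.01].

## Interface

Orientations are given as a unit quaternion [w, x, y, z].
In Python, from workcell import manip gives the robot as it stands.
- The arm moves only by the tool carry_out, never from a script. Its argument "steps" is a list of rows, each an object of numbers: "tx", "ty", "tz": the shift along the tool's x, y, z in cm; "wx", "wy", "wz": the turn, a rotation vector about the tool's x, y, z in degrees; "fingers": the finger opening in cm, from 0 to 8.54. In form: [{"tx": .., "ty": .., "tz": .., "wx": .., "wy": .., "wz": .., "fingers": ..}, ...]. A call has 1 to 8 rows; each row is the pose to reach, as a shift and turn from the pose commanded when the call began, along the tool's axes at that moment; what a row does not reach only later rows make up. A row lasts 1/12 s, in which the tool goes at most 41.7 mm and 7.16 degrees, less where a joint would pass 70% of its speed; a pose out of reach is approached as far as the arm can. A call with a gripper value outside its range is refused whole. The fingers move at their own pace and stop on an object; "grip_force" is the grip in N (left out, the last holds). Time passes only in rows, so rows that repeat a pose let the fingers close. It gives the time, the measured TCP pose, the force, the opening and the grip force at its end, in the units of the state.
- manip.observe(): the state, without advancing time (a new reading comes with each control period).
- manip.get_image(name): name is "side" or "top" or "wrist"; returns the picture (400x640x3 uint8, red, green, blue); there is no depth.
- manip.camera_model(name): a dict with "vertical_fov" (degrees; the focal length in pixels is half the picture's height over the tangent of half this angle, whatever the lens; pixels are square), "cx", "cy" (the principal point, pixels), "R" (3x3) and "t" (3): a world point X has camera coordinates R X + t. Camera axes: x right, y down, z forward; pixel columns grow to the right and rows downward; lengths in m; the calibration is good to about 2 mm. A picture is of the moment at which its call begins: read the wrist's pose just before it. camera_model takes no time and is no camera call; for the wrist camera it gives the pose at the moment of the call.
- manip.close_job(): hands the job in; it is judged then, once.
The state is a dict: "clock": time; "q": joint angles; "qvel": joint speeds; "joint_torque": joint torques, N m; "tcp_pos": TCP position; "ee_rot": TCP orientation; "force": force on the tool from outside, world axes, zero at the start; "moment": the same for the moment, N m; "grip_width": finger opening in m; "grip_force": force on a finger pad.
Only numpy, scipy, OpenCV 4.12 (cv2) and the standard library are available. Lean on these libraries where they do the work, as an engineer would, in place of code of your own. Each camera call takes 0.05 s, during which the arm holds its last target. There are 200 camera calls.

## Working session

There is one attempt and no reset: what is moved stays moved. The work goes in short steps, Python scripts to look and compute and a tool call to move; the robot and the scene stay as the last step left them, time stands still between calls to the robot, and variables do not carry over. Pictures are saved under pics/ and viewed, at most 11 in all, crops included, and the job is handed in when it is done.

Besides the shell and the picture viewer there is one more tool, called after ">>>" by a JSON object that holds its "op" and its "data", one argument or row to a line. carry_out: Moves the arm, as the interface text tells. Its arguments: {"type":"object","properties":{"steps":{"type":"array","items":{"type":"object","properties":{"tx":{"type":"number"},"ty":{"type":"number"},"tz":{"type":"number"},"wx":{"type":"number"},"wy":{"type":"number"},"wz":{"type":"number"},"fingers":{"type":"number"}}}},"grip_force":{"type":"number"}},"required":["steps"]}

```bash
mkdir -p pics; ls; python3 - <<'E'
from workcell import manip
import cv2,numpy as np
s=manip.observe();print({k:np.round(v,3) for k,v in s.items()})
for n in("top","side"):
    m=manip.camera_model(n);print(n,{k:np.round(v,4) for k,v in m.items()})
    cv2.imwrite(f"pics/{n}0.png",manip.get_image(n)[:,:,::-1])
E
```

```text
pics
{'clock': np.float64(0.0), 'q': array([ 1.064,  0.707, -0.028,  1.485,  0.022,  0.951, -0.075]), 'qvel': array([-0.001, -0.   , -0.001,  0.002,  0.   ,  0.   , -0.001]), 'joint_torque': array([-0.0000e+00, -8.8322e+01,  1.2340e+00, -2.3616e+01,  1.7000e-02,
        7.0000e-03,  0.0000e+00]), 'tcp_pos': array([ 0.258, -0.514,  0.231]), 'ee_rot': array([-0.001,  0.973,  0.23 , -0.   ]), 'force': array([ 0.624,  0.535, -0.56 ]), 'moment': array([ 0.04 , -0.001, -0.017]), 'grip_force': np.float64(0.0), 'grip_width': np.float64(0.085)}
top {'vertical_fov': np.float64(56.1126), 'cx': np.float64(323.203), 'cy': np.float64(203.3676), 'R': array([[ 0.0138, -0.9999,  0.0037],
       [-0.9849, -0.0143, -0.1726],
       [ 0.1726, -0.0012, -0.985 ]]), 't': array([-0.0404,  0.4753,  0.963 ])}
side {'vertical_fov': np.float64(50.6175), 'cx': np.float64(319.4686), 'cy': np.float64(198.8907), 'R': array([[-0.9906, -0.1364, -0.0112],
       [-0.0946,  0.7416, -0.6641],
       [ 0.0989, -0.6568, -0.7476]]), 't': array([0.4516, 0.1034, 1.3402])}
```

View pics/top0.png

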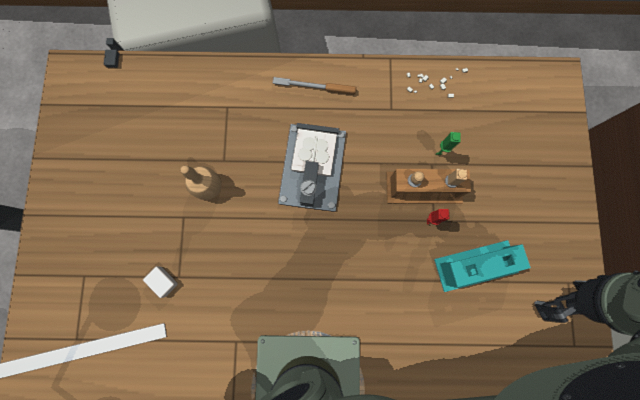

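View pics/side0.png

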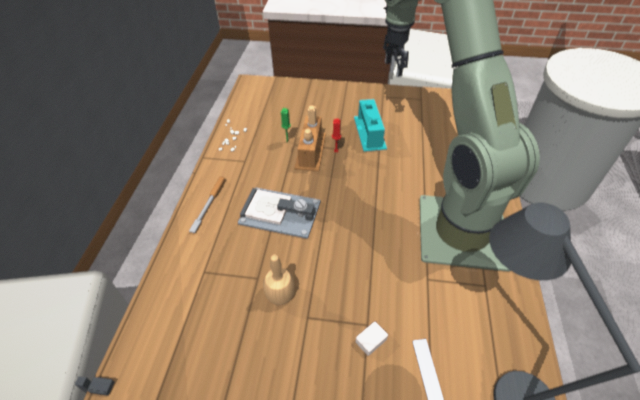

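The top view shows the wooden rack at (430,187), the fixture at (313,170) with its screw at (308,187), the mallet at (202,182) and the offcut at (160,282).

What could be taken for the driver:
- square wooden handle in the wooden rack, top (458,176), side (313,112)
- round handle in the rack, top (418,178): the rasp
- green look-alike, top (450,142)
- red look-alike, top (438,216)
- loose chisel or file lying on the bench, top (315,86)
- turquoise rack, top (482,265): not the rack I want

I choose the square handle at (458,176) and will check it in a close crop.

```bash
python3 - <<'E'
import cv2,numpy as np
i=cv2.imread("pics/top0.png")
a=cv2.resize(i[125:235,380:480],None,fx=5,fy=5,interpolation=cv2.INTER_CUBIC)[:540,:400+100]
b=cv2.resize(i[115:223,270:330+25],None,fx=5,fy=5,interpolation=cv2.INTER_CUBIC)
a=cv2.resize(i[130:230,385:477],None,fx=4.2,fy=4.2,interpolation=cv2.INTER_CUBIC)
b=cv2.resize(i[118:218,270:360],None,fx=4.2,fy=4.2,interpolation=cv2.INTER_CUBIC)
o=np.hstack([a,b]);print(o.shape);cv2.imwrite("pics/crop1.png",o)
E
```

```text
(420, 764, 3)
```

View pics/crop1.png

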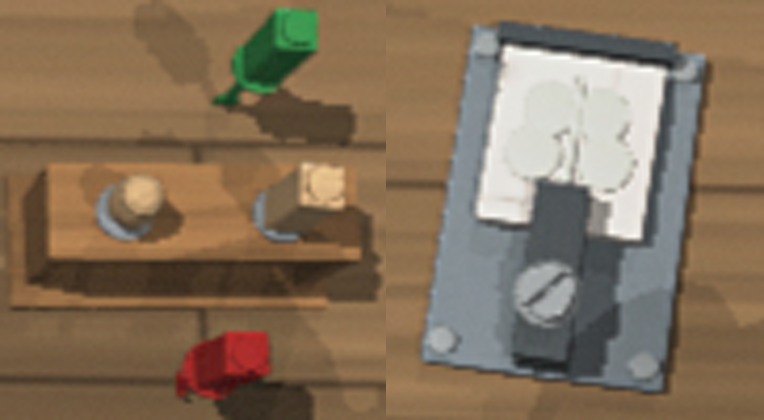

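The crop confirms it: a square wooden handle with its top at (462,174.5). The round rasp is at (419,177). The screw's slot runs diagonally at (308,188).

```bash
cat > h.py <<'E'
import cv2,numpy as np
from workcell import manip
from scipy.spatial.transform import Rotation as Ro
def K(m):
    f=200/np.tan(np.radians(m["vertical_fov"])/2);return np.array([[f,0,m["cx"]],[0,f,m["cy"]],[0,0,1]])
def ray(m,p,z):
    R=np.array(m["R"]);t=np.array(m["t"]);c=-R.T@t
    d=R.T@np.linalg.inv(K(m))@np.array([p[0],p[1],1.]);return c+d*(z-c[2])/d[2]
def proj(m,X):
    q=K(m)@(np.array(m["R"])@np.array(X)+np.array(m["t"]));return q[:2]/q[2]
def tri(ms,ps):
    P=[K(m)@np.c_[np.array(m["R"]),np.array(m["t"])] for m in ms]
    X=cv2.triangulatePoints(P[0],P[1],np.array(ps[0],float),np.array(ps[1],float))[:,0];return X[:3]/X[3]
def Rt(s):
    q=np.array(s["ee_rot"]);return Ro.from_quat(q[[1,2,3,0]])
def tool(s,X): # shift in cm along tool axes from measured pose to X
    return Rt(s).inv().apply(np.array(X)-s["tcp_pos"])*100
def yaw(s): # heading of tool y (closing line), deg
    y=Rt(s).apply([0,1,0]);return np.degrees(np.arctan2(y[1],y[0]))
E
python3 - <<'E'
from h import *
m=manip.camera_model("top")
A=lambda x,y:(385+x/4.2,130+y/4.2);B=lambda x,y:(270+(x-386)/4.2,118+y/4.2)
c=[ray(m,A(*p),.162) for p in[(301,166),(345,163),(347,207),(303,210)]]
print("drv",np.round(c,4),np.mean(c,0))
r=[ray(m,A(*p),.09) for p in[(48,165),(358,168),(360,262),(48,260)]];print("rack",np.round(r,4))
r=[ray(m,A(*p),.0) for p in[(14,307),(324,307)]];print("rackfoot",np.round(r,4))
print("rasp",ray(m,A(146,193),.141))
print("screw",ray(m,B(545,293),.071));a,b=[ray(m,B(*p),.071) for p in[(526,311),(566,274)]];print(a,b,np.degrees(np.arctan2(*(b-a)[1::-1])))
print("plate",np.round([ray(m,B(*p),.012) for p in[(475,25),(705,55),(665,392),(422,360)]],4))
print("green",ray(m,A(300,30),.147),"red",ray(m,A(245,352),.147),"mallet",ray(m,(190,173),.188))
s=manip.observe();print(yaw(s),Rt(s).as_matrix().round(3))
mw=manip.camera_model("wrist");C=-np.array(mw["R"]).T@np.array(mw["t"]);print("cam in tool",Rt(s).inv().apply(C-s["tcp_pos"]),(np.array(mw["R"])@Rt(s).as_matrix()).round(3),K(mw)[0,0])
E
```

```text
drv [[ 0.5415 -0.3515  0.162 ]
 [ 0.5436 -0.3767  0.162 ]
 [ 0.5179 -0.3765  0.162 ]
 [ 0.5158 -0.3514  0.162 ]] [ 0.52969959 -0.36404946  0.162     ]
rack [[ 0.5596 -0.2219  0.09  ]
 [ 0.5606 -0.4131  0.09  ]
 [ 0.5014 -0.4111  0.09  ]
 [ 0.4999 -0.2207  0.09  ]]
rackfoot [[ 0.4865 -0.2155  0.    ]
 [ 0.4895 -0.4217  0.    ]]
rasp [ 0.5297389  -0.26828875  0.141     ]
screw [0.51151815 0.00704542 0.071     ]
[0.49990867 0.01861008 0.071     ] [ 0.52383329 -0.0058028   0.071     ] -45.57873101474638
plate [[ 0.7104  0.0611  0.012 ]
 [ 0.6913 -0.0957  0.012 ]
 [ 0.4593 -0.0704  0.012 ]
 [ 0.4783  0.0892  0.012 ]]
green [ 0.62820811 -0.36038771  0.147     ] red [ 0.4362383  -0.32005942  0.147     ] mallet [0.51691138 0.27511035 0.188     ]
-63.372147970077464 [[ 0.894  0.448 -0.   ]
 [ 0.448 -0.894  0.001]
 [-0.    -0.001 -1.   ]]
cam in tool [ 0.07502964  0.00134527 -0.14247248] [[ 0.     1.     0.   ]
 [-0.955  0.    -0.296]
 [-0.296  0.     0.955]] 330.83452218763
```

>>> {"op": "carry_out", "data": {
  "steps": [
    {"tx": 31,"ty": -1.2,"tz": -1,"wz": -57,"fingers": 8.5},
    {"tx": 31,"ty": -1.2,"tz": -1,"wz": -57,"fingers": 8.5},
    {"tx": 31,"ty": -1.2,"tz": -1,"wz": -57,"fingers": 8.5},
    {"tx": 31,"ty": -1.2,"tz": -1,"wz": -57,"fingers": 8.5},
    {"tx": 31,"ty": -1.2,"tz": -1,"wz": -57,"fingers": 8.5},
    {"tx": 31,"ty": -1.2,"tz": -1,"wz": -57,"fingers": 8.5},
    {"tx": 31,"ty": -1.2,"tz": -1,"wz": -57,"fingers": 8.5},
    {"tx": 31,"ty": -1.2,"tz": -1,"wz": -57,"fingers": 8.5}
  ]
}}

```text
invalid input
```

>>> {"op": "carry_out", "data": {
  "steps": [
    {"wz": -57},
    {"wz": -57},
    {"wz": -57},
    {"wz": -57},
    {"wz": -57},
    {"wz": -57},
    {"wz": -57},
    {"wz": -57}
  ]
}}

```text
invalid input
```

```bash
python3 - <<'E'
from h import *
s=manip.observe();print(s["clock"],s["tcp_pos"],yaw(s),s["q"],tool(s,[.53,-.364,.24]))
E
```

```text
0.1 [ 0.25762581 -0.51379893  0.23087246] -63.372147970077464 [ 1.0643223   0.70705322 -0.02761201  1.48492946  0.02198406  0.95090364
 -0.07551613] [31.06239746 -1.18433817 -0.91220437]
```

>>> {"op": "carry_out", "data": {
  "grip_force": 80,
  "steps": [
    {"tx": 4,"ty": 0,"tz": -1,"wx": 0,"wy": 0,"wz": -7,"fingers": 8.5},
    {"tx": 8,"ty": 0,"tz": -1,"wx": 0,"wy": 0,"wz": -14,"fingers": 8.5},
    {"tx": 12,"ty": 0,"tz": -1,"wx": 0,"wy": 0,"wz": -21,"fingers": 8.5},
    {"tx": 16,"ty": 0,"tz": -1,"wx": 0,"wy": 0,"wz": -28,"fingers": 8.5},
    {"tx": 20,"ty": 0,"tz": -1,"wx": 0,"wy": 0,"wz": -35,"fingers": 8.5},
    {"tx": 24,"ty": -0.5,"tz": -1,"wx": 0,"wy": 0,"wz": -42,"fingers": 8.5},
    {"tx": 28,"ty": -1,"tz": -1,"wx": 0,"wy": 0,"wz": -49,"fingers": 8.5},
    {"tx": 31,"ty": -1.2,"tz": -1,"wx": 0,"wy": 0,"wz": -56,"fingers": 8.5}
  ]
}}

```text
clock: 0.77
tcp_pos: [0.5319, -0.3614, 0.241]
ee_rot: [-0.0, 0.748, 0.663, 0.001]
force: [0.3, 0.4, -0.1]
grip_width: 0.085
grip_force: 0.0
```

>>> {"op": "carry_out", "data": {
  "steps": [
    {"tx": 0,"ty": 0,"tz": 0,"wx": 0,"wy": 0,"wz": -57,"fingers": 8.5},
    {"tx": 0,"ty": 0,"tz": 0,"wx": 0,"wy": 0,"wz": -57,"fingers": 8.5},
    {"tx": 0,"ty": 0,"tz": 0,"wx": 0,"wy": 0,"wz": -57,"fingers": 8.5},
    {"tx": 0,"ty": 0,"tz": 0,"wx": 0,"wy": 0,"wz": -57,"fingers": 8.5},
    {"tx": 0,"ty": 0,"tz": 0,"wx": 0,"wy": 0,"wz": -57,"fingers": 8.5},
    {"tx": 0,"ty": 0,"tz": 0,"wx": 0,"wy": 0,"wz": -57,"fingers": 8.5},
    {"tx": 0,"ty": 0,"tz": 0,"wx": 0,"wy": 0,"wz": -57,"fingers": 8.5},
    {"tx": 0,"ty": 0,"tz": 0,"wx": 0,"wy": 0,"wz": -57,"fingers": 8.5}
  ]
}}

```text
clock: 1.43
tcp_pos: [0.5293, -0.3643, 0.241]
ee_rot: [-0.0, 0.342, 0.94, 0.0]
force: [-0.5, 0.2, -0.5]
grip_width: 0.0849
grip_force: 0.0
```

>>> {"op": "carry_out", "data": {
  "steps": [
    {"tx": 0,"ty": 0,"tz": 0,"wx": 0,"wy": 0,"wz": -40,"fingers": 8.5},
    {"tx": 0,"ty": 0,"tz": 0,"wx": 0,"wy": 0,"wz": -40,"fingers": 8.5},
    {"tx": 0,"ty": 0,"tz": 0,"wx": 0,"wy": 0,"wz": -40,"fingers": 8.5},
    {"tx": 0,"ty": 0,"tz": 0,"wx": 0,"wy": 0,"wz": -40,"fingers": 8.5},
    {"tx": 0,"ty": 0,"tz": 0,"wx": 0,"wy": 0,"wz": -40,"fingers": 8.5},
    {"tx": 0,"ty": 0,"tz": 0,"wx": 0,"wy": 0,"wz": -40,"fingers": 8.5},
    {"tx": 0,"ty": 0,"tz": 0,"wx": 0,"wy": 0,"wz": -40,"fingers": 8.5}
  ]
}}

```text
clock: 2.02
tcp_pos: [0.5292, -0.3644, 0.2408]
ee_rot: [-0.0, 0.001, 1.0, 0.0]
force: [-0.5, 0.4, -0.0]
grip_width: 0.0849
grip_force: 0.0
```

```bash
python3 - <<'E'
from h import *
s=manip.observe();print(s["clock"],s["tcp_pos"],yaw(s),s["q"],tool(s,[.53,-.364,.24]))
m=manip.camera_model("wrist");i=manip.get_image("wrist")[:,:,::-1]
cv2.imwrite("pics/w1.png",i)
import pickle;pickle.dump((m,s),open("w1.pkl","wb"))
print(proj(m,[.53,-.364,.162]),proj(m,[.53,-.364,.09]))
E
```

```text
2.0167 [ 0.52923214 -0.36443605  0.24083836] 89.83613007893679 [ 0.83277043  0.8767992  -0.70322315  1.17564429  0.54656707  1.27209531
  1.72621685] [-0.07671015  0.04377045  0.08381919]
[322.10066159 206.41556561] [321.48670104 180.84092345]
```

View pics/w1.png

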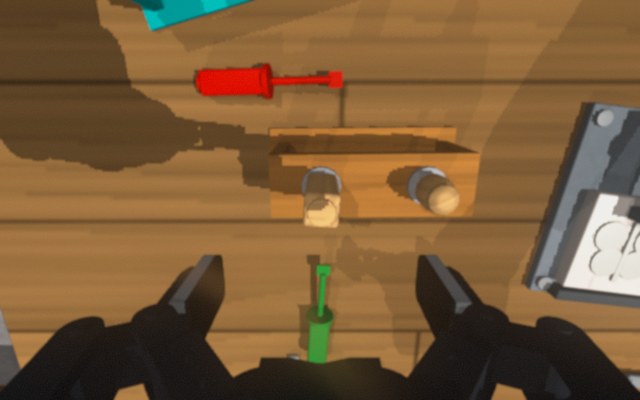

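The view shows the square handle with its top at about (322,211), the rasp at (443,198), and the red and green look-alikes lying on the bench at (270,80) and (320,310).

```bash
python3 - <<'E'
from h import *
import pickle
m,s=pickle.load(open("w1.pkl","rb"));i=cv2.imread("pics/w1.png")
h=cv2.cvtColor(i,cv2.COLOR_BGR2HSV)
sub=h[165:240,295:350]
M=((sub[:,:,2]>190)&(sub[:,:,1]<170)).astype(np.uint8)
cs,_=cv2.findContours(M,0,2);c=max(cs,key=cv2.contourArea)
r=cv2.minAreaRect(c);b=cv2.boxPoints(r)+[295,165];print(r,b)
print([ray(m,p,.162).round(4) for p in b],ray(m,b.mean(0),.162))
o=cv2.resize(np.hstack([i[165:240,290:355],i[165:240,400:470]]),None,fx=5,fy=5,interpolation=2)
cv2.imwrite("pics/c2.png",o)
E
```

```text
((27.213417053222656, 45.57926940917969), (33.0190315246582, 32.46687316894531), 6.34019136428833) [[304.01219559 224.89024734]
 [307.59756088 192.62195015]
 [340.41463852 196.26829147]
 [336.82927322 228.53659058]]
[array([ 0.544, -0.377,  0.162]), array([ 0.5198, -0.3741,  0.162 ]), array([ 0.5225, -0.3512,  0.162 ]), array([ 0.5469, -0.3534,  0.162 ])] [ 0.53312353 -0.36392071  0.162     ]
```

View pics/c2.png

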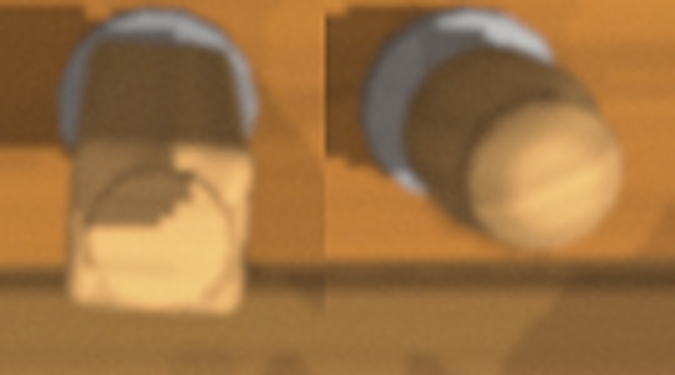

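```bash
python3 - <<'E'
from h import *
import pickle
m,s=pickle.load(open("w1.pkl","rb"))
c=np.array([ray(m,(290+x/5,165+y/5),.162) for x,y in[(75,137),(250,145),(240,310),(68,298)]]);print(c.round(4),c.mean(0))
for k in range(4):
    d=c[(k+1)%4]-c[k];print(np.degrees(np.arctan2(d[1],d[0])),np.linalg.norm(d))
print("bolster",ray(m,(290+158/5,165+100/5),.096))
X=np.array([.531,-.364,.108]);print(tool(s,X))
for p in[(270,128),(457,128)]:print(ray(m,p,0))
for p in[(271,153),(477,153)]:print(ray(m,p,.09))
E
```

```text
[[ 0.5196 -0.3759  0.162 ]
 [ 0.5209 -0.3515  0.162 ]
 [ 0.5457 -0.3525  0.162 ]
 [ 0.5438 -0.3773  0.162 ]] [ 0.53250022 -0.3643172   0.162     ]
87.1171964655627 0.02447170698705081
-2.4213917939058263 0.02487479747746253
-94.45172840549262 0.02484621809227251
176.7267365703712 0.024194276083828327
bolster [ 0.53230652 -0.36393605  0.096     ]
[-0.18447637  0.03562194 13.28375555]
[ 0.49100948 -0.42212215  0.        ]
[ 0.49153335 -0.20886268  0.        ]
[ 0.50425766 -0.40901055  0.09      ]
[ 0.50472167 -0.22519381  0.09      ]
```

>>> {"op": "carry_out", "data": {
  "steps": [
    {"tx": -0.3,"ty": 0,"tz": 3,"wx": 0,"wy": 0,"wz": 3,"fingers": 7},
    {"tx": -0.3,"ty": 0,"tz": 6,"wx": 0,"wy": 0,"wz": 3,"fingers": 7},
    {"tx": -0.3,"ty": 0,"tz": 9,"wx": 0,"wy": 0,"wz": 3,"fingers": 7},
    {"tx": -0.3,"ty": 0,"tz": 11.5,"wx": 0,"wy": 0,"wz": 3,"fingers": 7},
    {"tx": -0.3,"ty": 0,"tz": 13.2,"wx": 0,"wy": 0,"wz": 3,"fingers": 7},
    {"tx": -0.3,"ty": 0,"tz": 13.2,"wx": 0,"wy": 0,"wz": 3,"fingers": 7}
  ]
}}

```text
clock: 2.57
tcp_pos: [0.5311, -0.3637, 0.1059]
ee_rot: [-0.002, 0.031, 1.0, 0.001]
force: [-0.2, -0.6, -0.2]
grip_width: 0.0699
grip_force: 0.0
```

>>> {"op": "carry_out", "data": {
  "grip_force": 60,
  "steps": [
    {"tx": 0,"ty": 0,"tz": 0,"wx": 0,"wy": 0,"wz": 0,"fingers": 2},
    {"tx": 0,"ty": 0,"tz": 0,"wx": 0,"wy": 0,"wz": 0,"fingers": 2},
    {"tx": 0,"ty": 0,"tz": 0,"wx": 0,"wy": 0,"wz": 0,"fingers": 2},
    {"tx": 0,"ty": 0,"tz": 0,"wx": 0,"wy": 0,"wz": 0,"fingers": 2},
    {"tx": 0,"ty": 0,"tz": 0,"wx": 0,"wy": 0,"wz": 0,"fingers": 2},
    {"tx": 0,"ty": 0,"tz": 0,"wx": 0,"wy": 0,"wz": 0,"fingers": 2},
    {"tx": 0,"ty": 0,"tz": 0,"wx": 0,"wy": 0,"wz": 0,"fingers": 2},
    {"tx": 0,"ty": 0,"tz": 0,"wx": 0,"wy": 0,"wz": 0,"fingers": 2}
  ]
}}

```text
clock: 3.23
tcp_pos: [0.5329, -0.3646, 0.1106]
ee_rot: [0.001, 0.03, 1.0, -0.0]
force: [-1.8, 0.2, 7.7]
grip_width: 0.0251
grip_force: 58.5
```

>>> {"op": "carry_out", "data": {
  "steps": [
    {"tx": 0,"ty": 0,"tz": -1.5,"wx": 0,"wy": 0,"wz": 0,"fingers": 2},
    {"tx": 0,"ty": 0,"tz": -4,"wx": 0,"wy": 0,"wz": 0,"fingers": 2},
    {"tx": 0,"ty": 0,"tz": -7,"wx": 0,"wy": 0,"wz": 0,"fingers": 2},
    {"tx": 0,"ty": 0,"tz": -10,"wx": 0,"wy": 0,"wz": 0,"fingers": 2},
    {"tx": 0,"ty": 0,"tz": -12.5,"wx": 0,"wy": 0,"wz": 0,"fingers": 2},
    {"tx": 0,"ty": 0,"tz": -14,"wx": 0,"wy": 0,"wz": 0,"fingers": 2},
    {"tx": 0,"ty": 0,"tz": -14,"wx": 0,"wy": 0,"wz": 0,"fingers": 2}
  ]
}}

```text
clock: 3.82
tcp_pos: [0.5334, -0.3645, 0.2531]
ee_rot: [0.002, 0.03, 1.0, -0.001]
force: [-0.3, 0.1, -1.5]
grip_width: 0.0252
grip_force: 59.4
```

```bash
python3 - <<'E'
from h import *
s=manip.observe();print(s["clock"],s["tcp_pos"],yaw(s),s["q"],s["grip_width"],s["force"],Rt(s).as_matrix().round(3))
o=[]
for n in("wrist","side"):
    m=manip.camera_model(n);i=manip.get_image(n)[:,:,::-1].copy();cv2.imwrite(f"pics/l_{n}.png",i)
    T=Rt(s);b=s["tcp_pos"]+T.apply([0,0,.093]);c=proj(m,b).round().astype(int);print(n,c)
    y0=max(0,min(c[1]-50,300));x0=max(0,min(c[0]-50,540));print(x0,y0)
    o.append(cv2.resize(i[y0:y0+100,x0:x0+100],(400,400),interpolation=2))
cv2.imwrite("pics/c3.png",np.hstack(o))
E
```

```text
3.8167 [ 0.53336343 -0.36451254  0.25314551] 86.59213526014635 [ 0.82150038  0.86614608 -0.69201876  1.14658015  0.53043041  1.29481477
  1.68438791] 0.025236442788330062 [-0.32180581  0.1463196  -1.47973197] [[-0.998  0.059  0.004]
 [ 0.059  0.998 -0.002]
 [-0.005 -0.002 -1.   ]]
wrist [321 199]
271 149
side [311 108]
261 58
```

View pics/c3.png

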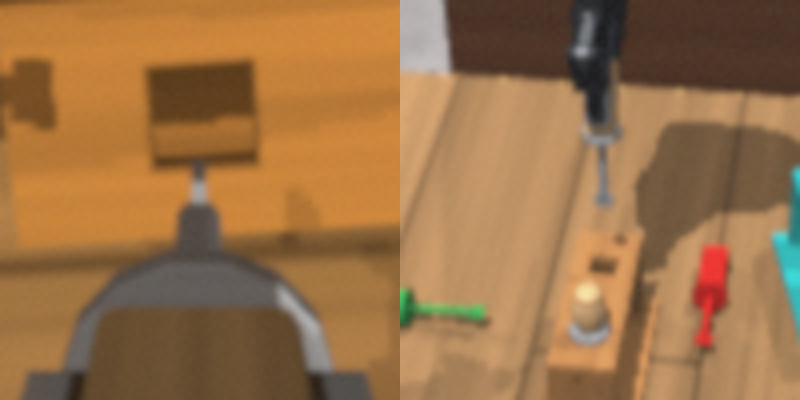

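The wrist crop shows the blade edge-on, with its tip at px (321,190), so its width lies along the tool's x. The empty hole is below it. The blade has to lie across the closing line, so the turn will take two bites.

>>> {"op": "carry_out", "data": {
  "steps": [
    {"tx": 0,"ty": 2,"tz": -2,"wx": 0,"wy": 0,"wz": 0,"fingers": 2},
    {"tx": 0.5,"ty": 6,"tz": -2,"wx": 0,"wy": 0,"wz": 0,"fingers": 2},
    {"tx": 1,"ty": 10,"tz": -2,"wx": 0,"wy": 0,"wz": 0,"fingers": 2},
    {"tx": 1.5,"ty": 14,"tz": -2,"wx": 0,"wy": 0,"wz": 0,"fingers": 2},
    {"tx": 2,"ty": 18,"tz": -2,"wx": 0,"wy": 0,"wz": 0,"fingers": 2},
    {"tx": 2.5,"ty": 22,"tz": -2,"wx": 0,"wy": 0,"wz": 0,"fingers": 2},
    {"tx": 3,"ty": 26,"tz": -2,"wx": 0,"wy": 0,"wz": 0,"fingers": 2},
    {"tx": 3.5,"ty": 30,"tz": -2,"wx": 0,"wy": 0,"wz": 0,"fingers": 2}
  ]
}}

```text
clock: 4.58
tcp_pos: [0.5142, -0.0612, 0.2685]
ee_rot: [-0.001, 0.03, 1.0, 0.0]
force: [1.5, 0.9, -2.3]
grip_width: 0.0258
grip_force: 59.5
```

>>> {"op": "carry_out", "data": {
  "steps": [
    {"tx": 0.5,"ty": 3.5,"tz": 1,"wx": 0,"wy": 0,"wz": 7,"fingers": 2},
    {"tx": 0.9,"ty": 5.5,"tz": 2,"wx": 0,"wy": 0,"wz": 14,"fingers": 2},
    {"tx": 0.9,"ty": 6.9,"tz": 4,"wx": 0,"wy": 0,"wz": 21,"fingers": 2},
    {"tx": 0.9,"ty": 6.9,"tz": 5,"wx": 0,"wy": 0,"wz": 28,"fingers": 2},
    {"tx": 0.9,"ty": 6.9,"tz": 6,"wx": 0,"wy": 0,"wz": 35,"fingers": 2},
    {"tx": 0.9,"ty": 6.9,"tz": 6,"wx": 0,"wy": 0,"wz": 42,"fingers": 2},
    {"tx": 0.9,"ty": 6.9,"tz": 6,"wx": 0,"wy": 0,"wz": 42,"fingers": 2},
    {"tx": 0.9,"ty": 6.9,"tz": 6,"wx": 0,"wy": 0,"wz": 42,"fingers": 2}
  ]
}}

```text
clock: 5.25
tcp_pos: [0.5099, 0.0067, 0.2089]
ee_rot: [-0.0, 0.384, 0.923, -0.0]
force: [0.5, 0.2, -1.5]
grip_width: 0.0256
grip_force: 59.5
```

```bash
python3 - <<'E'
from h import *
import pickle
s=manip.observe();print(s["clock"],s["tcp_pos"],yaw(s),s["q"],s["grip_width"],s["force"],Rt(s).as_matrix().round(3))
D={}
for n in("wrist","top","side"):
    m=manip.camera_model(n);i=manip.get_image(n)[:,:,::-1].copy();cv2.imwrite(f"pics/s_{n}.png",i);D[n]=m
    for L in(.0955,):print(n,"tip",proj(m,s["tcp_pos"]+Rt(s).apply([0,0,L])),"slot",proj(m,[.5115,.007,.071]))
pickle.dump((D,s),open("s.pkl","wb"))
w=cv2.imread("pics/s_wrist.png");c=proj(D["wrist"],[.5115,.007,.071]).astype(int)
x0,y0=c[0]-50,max(0,c[1]-50);print(x0,y0)
d=cv2.imread("pics/s_side.png");c=proj(D["side"],[.5115,.007,.09]).astype(int);x1,y1=c-35;print(x1,y1)
cv2.imwrite("pics/c4.png",np.hstack([cv2.resize(w[y0:y0+100,x0:x0+100],(500,500),interpolation=2),cv2.resize(d[y1:y1+100,x1:x1+60],(300,500),interpolation=2)]))
E
```

```text
5.25 [0.5099286  0.00671625 0.20888275] 44.85765906291631 [ 0.16794614  0.66643702 -0.44031767  1.74286749  0.36990494  0.81635108
  0.33633121] 0.025598509257333188 [ 0.52740012  0.22971563 -1.47016315] [[-0.705  0.709 -0.001]
 [ 0.709  0.705 -0.   ]
 [ 0.001 -0.001 -1.   ]]
wrist tip [320.76471635 197.03900435] slot [322.22057922 183.69739825]
top tip [307.35918408 184.80452752] slot [307.87436449 187.76894023]
side tip [301.38487429 193.95727307] slot [301.43006798 203.0233554 ]
272 133
266 164
```

View pics/c4.png

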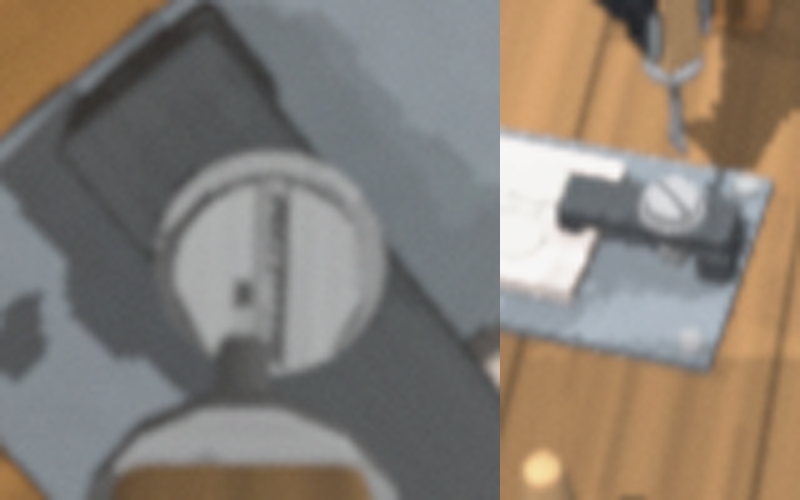

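The wrist crop shows the head's top face centred at about px (325.6,188), the slot nearly vertical at x of about 326.6, and the near corner of the blade tip at about px (320,189.5).

```bash
python3 - <<'E'
from h import *
import pickle
D,s=pickle.load(open("s.pkl","rb"));m=D["wrist"];T=Rt(s)
P=lambda v:proj(m,s["tcp_pos"]+T.apply(v)).round(1)
L=.0955
print("tip corner",P([.008,0,L]),"far",P([-.008,0,L]),"shaft top edge of blade",P([.004,0,L-.014]),"bolster",P([.018,0,L-.075]))
g=cv2.imread("pics/s_wrist.png",0).astype(int)
for y in range(166,212,2):print(y,g[y,312:340])
E
```

```text
tip corner [320.8 186.8] far [320.8 207.1] shaft top edge of blade [320.8 197.5] bolster [321.3 207. ]
166 [ 97 115 129 138 148 154 158 161 159 157 157 156 156 157 154 155 156 157
 159 161 162 156 153 151 147 144 139 129]
168 [142 153 158 156 154 151 146 140 133 127 122 121 126 127 131 132 129 124
 128 138 143 141 147 153 159 161 162 160]
170 [152 145 141 133 119 117 126 135 142 147 145 137 136 140 144 148 143 132
 132 140 135 125 120 123 131 134 144 154]
172 [113  99 108 123 137 151 162 167 170 172 163 147 139 136 125 116 119 129
 152 165 164 163 157 146 130 125 125 129]
174 [110 134 155 169 174 171 171 173 173 171 160 147 142 141 128 105  97 118
 152 168 169 168 170 170 169 163 153 139]
176 [157 171 174 173 174 172 171 172 171 171 160 146 139 134 115  99  96 119
 155 168 170 167 169 173 172 172 169 165]
178 [171 172 174 174 171 170 170 172 173 170 158 144 139 132 116 103 102 125
 155 168 166 169 170 171 172 171 171 170]
180 [171 172 174 174 172 170 171 171 173 170 159 146 139 135 120 105 103 126
 158 169 169 168 169 171 172 171 170 170]
182 [171 173 173 172 171 169 169 171 173 168 
[... 1011 characters left out ...]
2 172 170 165]
200 [139 161 165 157 137 117 106 106 108 109 108 114 125 128 113 100 116 147
 164 165 167 166 169 172 171 170 161 150]
202 [112 135 145 124  94  76  77  79  84  86  91  94  99 100  99  97 116 148
 162 165 165 165 169 171 172 164 147 128]
204 [ 89  98 100  87  77  75  78  81  82  87  91  94  97 101 104 103 121 149
 161 164 163 165 165 161 155 141 121 103]
206 [ 87  86  81  77  74  74  77  82  85  88  91  95  97 112 130 132 132 141
 148 145 136 128 119 109  97  93  90  90]
208 [ 85  84  82  77  73  74  76  82  84  87  91  93  95  98 104 104 102  98
  96  94  90  90  89  87  89  87  89  87]
210 [85 80 79 75 74 75 77 78 82 83 87 90 94 89 87 86 86 86 88 87 86 87 87 88
 87 90 90 90]
```

```bash
python3 - <<'E'
from h import *
import pickle
D,s=pickle.load(open("s.pkl","rb"));m=D["wrist"]
for p in[(325.9,188),(326.3,186.1)]:
    X=ray(m,p,.071);print(X,tool(s,X))
a,b=ray(m,(326.35,174),.071),ray(m,(325.5,200),.071);d=a-b;print(np.degrees(np.arctan2(d[1],d[0])),yaw(s)+90)
E
```

```text
[0.51656637 0.00651517 0.071     ] [-0.49065138  0.46686386 13.78763287]
[0.51558483 0.00798546 0.071     ] [-0.31719551  0.50099274 13.78771003]
133.39215920650514 134.8576590629163
```

>>> {"op": "carry_out", "data": {
  "steps": [
    {"tx": -0.1,"ty": 0.2,"tz": 0.8,"wx": 0,"wy": 0,"wz": 1.4,"fingers": 2},
    {"tx": -0.2,"ty": 0.4,"tz": 1.6,"wx": 0,"wy": 0,"wz": 1.4,"fingers": 2},
    {"tx": -0.3,"ty": 0.48,"tz": 2.4,"wx": 0,"wy": 0,"wz": 1.4,"fingers": 2},
    {"tx": -0.3,"ty": 0.48,"tz": 2.8,"wx": 0,"wy": 0,"wz": 1.4,"fingers": 2},
    {"tx": -0.3,"ty": 0.48,"tz": 2.8,"wx": 0,"wy": 0,"wz": 1.4,"fingers": 2},
    {"tx": -0.3,"ty": 0.48,"tz": 2.8,"wx": 0,"wy": 0,"wz": 1.4,"fingers": 2}
  ]
}}

```text
clock: 5.9
tcp_pos: [0.5156, 0.0079, 0.1812]
ee_rot: [-0.0, 0.397, 0.918, -0.0]
force: [0.6, -0.0, -2.1]
grip_width: 0.0253
grip_force: 59.5
```

```bash
python3 - <<'E'
from h import *
import pickle
s=manip.observe();print(s["clock"],s["tcp_pos"],yaw(s),s["force"])
m=manip.camera_model("wrist");i=manip.get_image("wrist")[:,:,::-1].copy();cv2.imwrite("pics/s2.png",i);pickle.dump((m,s),open("s2.pkl","wb"))
P=lambda v:proj(m,s["tcp_pos"]+Rt(s).apply(v)).round(1)
print("tip near",P([.008,0,.0955]),"slot est",proj(m,[.5156,.008,.071]))
c=cv2.resize(i[150:240,270:380],None,fx=6,fy=6,interpolation=2);cv2.imwrite("pics/c5.png",c)
E
```

```text
5.9 [0.51564925 0.00787388 0.18119726] 43.270290661887095 [ 6.06495760e-01 -1.76607291e-03 -2.05576425e+00]
tip near [320.8 186.8] slot est [320.78618882 191.4501837 ]
```

View pics/c5.png

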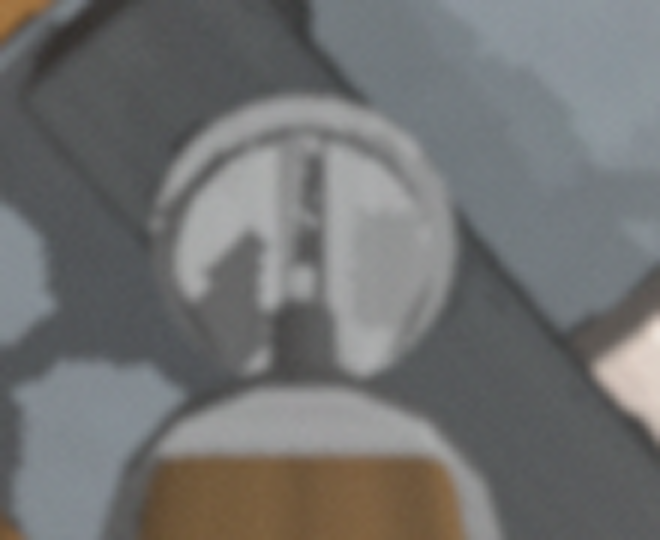

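The crop shows the blade and shaft at x of about 303 to 305, in line with the slot at x 303, which runs vertically. The head's centre is at (306,257), so I go down.

>>> {"op": "carry_out", "data": {
  "steps": [
    {"tx": 0,"ty": 0,"tz": 0.8,"wx": 0,"wy": 0,"wz": 0,"fingers": 2},
    {"tx": 0,"ty": 0,"tz": 1.2,"wx": 0,"wy": 0,"wz": 0,"fingers": 2},
    {"tx": 0,"ty": 0,"tz": 1.4,"wx": 0,"wy": 0,"wz": 0,"fingers": 2},
    {"tx": 0,"ty": 0,"tz": 1.5,"wx": 0,"wy": 0,"wz": 0,"fingers": 2},
    {"tx": 0,"ty": 0,"tz": 1.6,"wx": 0,"wy": 0,"wz": 0,"fingers": 2},
    {"tx": 0,"ty": 0,"tz": 1.6,"wx": 0,"wy": 0,"wz": 0,"fingers": 2}
  ]
}}

```text
clock: 6.45
tcp_pos: [0.5158, 0.0079, 0.1652]
ee_rot: [-0.0, 0.397, 0.918, 0.0]
force: [0.5, 0.2, -2.0]
grip_width: 0.0253
grip_force: 59.6
```

>>> {"op": "carry_out", "data": {
  "steps": [
    {"tx": 0,"ty": 0,"tz": 0.1,"wx": 0,"wy": 0,"wz": 0,"fingers": 2},
    {"tx": 0,"ty": 0,"tz": 0.2,"wx": 0,"wy": 0,"wz": 0,"fingers": 2},
    {"tx": 0,"ty": 0,"tz": 0.3,"wx": 0,"wy": 0,"wz": 0,"fingers": 2},
    {"tx": 0,"ty": 0,"tz": 0.3,"wx": 0,"wy": 0,"wz": 0,"fingers": 2}
  ]
}}

```text
clock: 6.78
tcp_pos: [0.5157, 0.0078, 0.1622]
ee_rot: [-0.0, 0.397, 0.918, -0.0]
force: [0.4, 0.6, -1.2]
grip_width: 0.0257
grip_force: 59.6
```

>>> {"op": "carry_out", "data": {
  "grip_force": 80,
  "steps": [
    {"tx": 0,"ty": 0,"tz": 0.05,"wx": 0,"wy": 0,"wz": 3,"fingers": 2},
    {"tx": 0,"ty": 0,"tz": 0.1,"wx": 0,"wy": 0,"wz": 7,"fingers": 2},
    {"tx": 0,"ty": 0,"tz": 0.11,"wx": 0,"wy": 0,"wz": 12,"fingers": 2},
    {"tx": 0,"ty": 0,"tz": 0.12,"wx": 0,"wy": 0,"wz": 17,"fingers": 2},
    {"tx": 0,"ty": 0,"tz": 0.13,"wx": 0,"wy": 0,"wz": 22,"fingers": 2},
    {"tx": 0,"ty": 0,"tz": 0.14,"wx": 0,"wy": 0,"wz": 27,"fingers": 2},
    {"tx": 0,"ty": 0,"tz": 0.15,"wx": 0,"wy": 0,"wz": 30,"fingers": 2}
  ]
}}

```text
clock: 7.37
tcp_pos: [0.5159, 0.008, 0.1609]
ee_rot: [0.0, 0.623, 0.782, 0.0]
force: [0.7, 0.3, -0.2]
grip_width: 0.0254
grip_force: 80.8
```

```bash
cat > st.py <<'E'
from h import *
s=manip.observe();print(s["clock"],s["tcp_pos"].round(4) if hasattr(s["tcp_pos"],'round') else s["tcp_pos"],"H",yaw(s),"F",np.round(s["force"],2),"M",np.round(s["moment"],3),"q",np.round(s["q"],2),"g",s["grip_width"])
E
python3 st.py
```

```text
7.3667 [0.5159 0.008  0.1609] H 12.965877983482155 F [ 0.66  0.31 -0.23] M [ 0.088 -0.11   0.141] q [ 0.05  0.73 -0.24  1.79  0.26  0.66 -0.1 ] g 0.025363335073514837
```

>>> {"op": "carry_out", "data": {
  "steps": [
    {"tx": 0,"ty": 0,"tz": 0.01,"wx": 0,"wy": 0,"wz": 7,"fingers": 2},
    {"tx": 0,"ty": 0,"tz": 0.02,"wx": 0,"wy": 0,"wz": 14,"fingers": 2},
    {"tx": 0,"ty": 0,"tz": 0.04,"wx": 0,"wy": 0,"wz": 21,"fingers": 2},
    {"tx": 0,"ty": 0,"tz": 0.05,"wx": 0,"wy": 0,"wz": 28,"fingers": 2},
    {"tx": 0,"ty": 0,"tz": 0.06,"wx": 0,"wy": 0,"wz": 35,"fingers": 2},
    {"tx": 0,"ty": 0,"tz": 0.07,"wx": 0,"wy": 0,"wz": 42,"fingers": 2},
    {"tx": 0,"ty": 0,"tz": 0.09,"wx": 0,"wy": 0,"wz": 49,"fingers": 2},
    {"tx": 0,"ty": 0,"tz": 0.1,"wx": 0,"wy": 0,"wz": 56,"fingers": 2}
  ]
}}

```text
clock: 8.03
tcp_pos: [0.5164, 0.0082, 0.16]
ee_rot: [0.0, 0.917, 0.398, 0.001]
force: [2.7, 0.4, -1.8]
grip_width: 0.025
grip_force: 80.7
```

>>> {"op": "carry_out", "data": {
  "steps": [
    {"tx": 0,"ty": 0,"tz": 0.01,"wx": 0,"wy": 0,"wz": 7,"fingers": 2},
    {"tx": 0,"ty": 0,"tz": 0.02,"wx": 0,"wy": 0,"wz": 14,"fingers": 2},
    {"tx": 0,"ty": 0,"tz": 0.04,"wx": 0,"wy": 0,"wz": 21,"fingers": 2},
    {"tx": 0,"ty": 0,"tz": 0.05,"wx": 0,"wy": 0,"wz": 28,"fingers": 2},
    {"tx": 0,"ty": 0,"tz": 0.06,"wx": 0,"wy": 0,"wz": 35,"fingers": 2},
    {"tx": 0,"ty": 0,"tz": 0.07,"wx": 0,"wy": 0,"wz": 42,"fingers": 2},
    {"tx": 0,"ty": 0,"tz": 0.09,"wx": 0,"wy": 0,"wz": 49,"fingers": 2},
    {"tx": 0,"ty": 0,"tz": 0.1,"wx": 0,"wy": 0,"wz": 56,"fingers": 2}
  ]
}}

```text
clock: 8.7
tcp_pos: [0.5167, 0.0078, 0.1591]
ee_rot: [-0.0, 0.997, -0.079, 0.001]
force: [4.7, -0.5, -4.0]
grip_width: 0.025
grip_force: 80.6
```

```bash
python3 st.py
```

```text
8.7 [0.5167 0.0078 0.1591] H -99.09406646492762 F [ 4.66 -0.48 -4.03] M [-0.389 -1.276  0.15 ] q [-0.26  0.75  0.33  1.8  -0.38  0.65 -1.43] g 0.02496844631015668
```

>>> {"op": "carry_out", "data": {
  "steps": [
    {"tx": 0.04,"ty": 0,"tz": 0.01,"wx": 0,"wy": 0,"wz": 7,"fingers": 2},
    {"tx": 0.08,"ty": 0,"tz": 0.02,"wx": 0,"wy": 0,"wz": 14,"fingers": 2},
    {"tx": 0.08,"ty": 0,"tz": 0.04,"wx": 0,"wy": 0,"wz": 21,"fingers": 2},
    {"tx": 0.08,"ty": 0,"tz": 0.05,"wx": 0,"wy": 0,"wz": 28,"fingers": 2},
    {"tx": 0.08,"ty": 0,"tz": 0.06,"wx": 0,"wy": 0,"wz": 35,"fingers": 2},
    {"tx": 0.08,"ty": 0,"tz": 0.07,"wx": 0,"wy": 0,"wz": 42,"fingers": 2},
    {"tx": 0.08,"ty": 0,"tz": 0.08,"wx": 0,"wy": 0,"wz": 47,"fingers": 2}
  ]
}}

```text
clock: 9.28
tcp_pos: [0.5171, 0.0075, 0.1582]
ee_rot: [-0.0, 0.882, -0.471, 0.001]
force: [2.1, -2.6, 0.3]
grip_width: 0.0253
grip_force: 80.9
```

```bash
python3 st.py
```

```text
9.2833 [0.5171 0.0075 0.1582] H -146.13514383967708 F [ 2.15 -2.62  0.28] M [-0.974 -0.589  0.151] q [-0.37  0.8   0.57  1.8  -0.63  0.73 -2.01] g 0.025266546823803488
```

>>> {"op": "carry_out", "data": {
  "steps": [
    {"tx": 0,"ty": 0,"tz": 0.01,"wx": 0,"wy": 0,"wz": 5,"fingers": 2},
    {"tx": 0,"ty": 0,"tz": 0.02,"wx": 0,"wy": 0,"wz": 10,"fingers": 2},
    {"tx": 0,"ty": 0,"tz": 0.03,"wx": 0,"wy": 0,"wz": 15,"fingers": 2},
    {"tx": 0,"ty": 0,"tz": 0.03,"wx": 0,"wy": 0,"wz": 20,"fingers": 2}
  ]
}}

```text
clock: 9.62
tcp_pos: [0.517, 0.0073, 0.1579]
ee_rot: [-0.0, 0.788, -0.616, 0.001]
force: [1.4, -2.9, -3.6]
grip_width: 0.0252
grip_force: 80.7
```

```bash
python3 st.py
```

```text
9.6167 [0.517  0.0073 0.1579] H -166.0049490621313 F [ 1.44 -2.91 -3.64] M [-1.133 -0.521  0.107] q [-0.42  0.83  0.67  1.8  -0.72  0.77 -2.26] g 0.02522677054457467
```

>>> {"op": "carry_out", "data": {
  "steps": [
    {"tx": 0,"ty": 0,"tz": 0.01,"wx": 0,"wy": 0,"wz": 4,"fingers": 2},
    {"tx": 0,"ty": 0,"tz": 0.02,"wx": 0,"wy": 0,"wz": 8,"fingers": 2},
    {"tx": 0,"ty": 0,"tz": 0.02,"wx": 0,"wy": 0,"wz": 10,"fingers": 2}
  ]
}}

```text
clock: 9.87
tcp_pos: [0.517, 0.0072, 0.1577]
ee_rot: [0.0, 0.731, -0.682, 0.001]
force: [1.2, -3.8, -0.6]
grip_width: 0.0254
grip_force: 81.0
```

```bash
python3 st.py
```

```text
9.8667 [0.517  0.0072 0.1577] H -175.99573280891514 F [ 1.18 -3.77 -0.56] M [-1.212 -0.347  0.132] q [-0.44  0.85  0.72  1.8  -0.76  0.8  -2.39] g 0.025441957312598535
```

>>> {"op": "carry_out", "data": {
  "steps": [
    {"tx": 0,"ty": 0,"tz": 0,"wx": 0,"wy": 0,"wz": 4,"fingers": 2},
    {"tx": 0,"ty": 0,"tz": 0.01,"wx": 0,"wy": 0,"wz": 7,"fingers": 2}
  ]
}}

```text
clock: 10.03
tcp_pos: [0.5169, 0.0072, 0.1576]
ee_rot: [0.0, -0.689, 0.725, -0.001]
force: [1.3, -5.0, 0.6]
grip_width: 0.0249
grip_force: 81.0
```

```bash
python3 st.py
```

```text
10.0333 [0.5169 0.0072 0.1576] H 177.03348393511345 F [ 1.29 -5.    0.63] M [-1.21  -0.226  0.279] q [-0.45  0.86  0.76  1.8  -0.79  0.82 -2.48] g 0.02490626209695437
```

>>> {"op": "carry_out", "data": {
  "steps": [
    {"tx": 0,"ty": 0,"tz": 0,"wx": 0,"wy": 0,"wz": 3,"fingers": 2},
    {"tx": 0,"ty": 0,"tz": 0,"wx": 0,"wy": 0,"wz": 3,"fingers": 2}
  ]
}}

```text
clock: 10.2
tcp_pos: [0.5169, 0.0072, 0.1575]
ee_rot: [-0.0, -0.67, 0.743, -0.001]
force: [1.4, -4.2, 1.6]
grip_width: 0.0252
grip_force: 81.2
```

```bash
python3 st.py
```

```text
10.2 [0.5169 0.0072 0.1575] H 174.09157761965162 F [ 1.43 -4.17  1.6 ] M [-1.406 -0.341  0.271] q [-0.46  0.86  0.77  1.8  -0.81  0.82 -2.52] g 0.02517558092201676
```

>>> {"op": "carry_out", "data": {
  "steps": [
    {"tx": 0,"ty": 0,"tz": 0,"wx": 0,"wy": 0,"wz": 4,"fingers": 2},
    {"tx": 0,"ty": 0,"tz": 0.01,"wx": 0,"wy": 0,"wz": 7,"fingers": 2}
  ]
}}

```text
clock: 10.37
tcp_pos: [0.5169, 0.0072, 0.1576]
ee_rot: [0.0, -0.624, 0.782, -0.001]
force: [0.8, -4.9, 3.6]
grip_width: 0.0249
grip_force: 81.5
```

```bash
python3 st.py
```

```text
10.3667 [0.5169 0.0072 0.1576] H 167.19323126397416 F [ 0.81 -4.91  3.6 ] M [-1.498 -0.179  0.737] q [-0.47  0.87  0.81  1.8  -0.83  0.84 -2.62] g 0.02485647359973226
```

>>> {"op": "carry_out", "data": {
  "steps": [
    {"tx": 0,"ty": 0,"tz": 0,"wx": 0,"wy": 0,"wz": -4,"fingers": 2},
    {"tx": 0,"ty": 0,"tz": 0,"wx": 0,"wy": 0,"wz": -7,"fingers": 2},
    {"tx": 0,"ty": 0,"tz": -0.4,"wx": 0,"wy": 0,"wz": -7,"fingers": 2},
    {"tx": 0,"ty": 0,"tz": -1.2,"wx": 0,"wy": 0,"wz": -7,"fingers": 2},
    {"tx": 0,"ty": 0,"tz": -4,"wx": 0,"wy": 0,"wz": -14,"fingers": 2},
    {"tx": 0,"ty": 0,"tz": -8,"wx": 0,"wy": 0,"wz": -21,"fingers": 2},
    {"tx": 0,"ty": 0,"tz": -11,"wx": 0,"wy": 0,"wz": -28,"fingers": 2},
    {"tx": 0,"ty": 0,"tz": -11,"wx": 0,"wy": 0,"wz": -35,"fingers": 2}
  ]
}}

```text
clock: 11.03
tcp_pos: [0.5177, 0.007, 0.2729]
ee_rot: [-0.002, 0.831, -0.556, 0.003]
force: [0.4, -0.6, -2.1]
grip_width: 0.0252
grip_force: 82.0
```

```bash
python3 st.py; python3 - <<'E'
from h import *
import pickle
s=manip.observe();m=manip.camera_model("wrist");i=manip.get_image("wrist")[:,:,::-1].copy();cv2.imwrite("pics/s3.png",i);pickle.dump((m,s),open("s3.pkl","wb"))
c=proj(m,[.516,.0077,.067]).astype(int);print(c)
y=max(0,c[1]-60);x=c[0]-60
cv2.imwrite("pics/c6.png",cv2.resize(i[y:y+120,x:x+120],None,fx=5,fy=5,interpolation=2));print(x,y)
E
```

```text
11.0333 [0.5177 0.007  0.2729] H -157.52713131854668 F [ 0.43 -0.58 -2.11] M [-0.039 -0.053  0.045] q [-0.47  0.68  0.77  1.64 -0.53  1.03 -2.29] g 0.025191246763184322
[321 170]
261 110
```

View pics/c6.png

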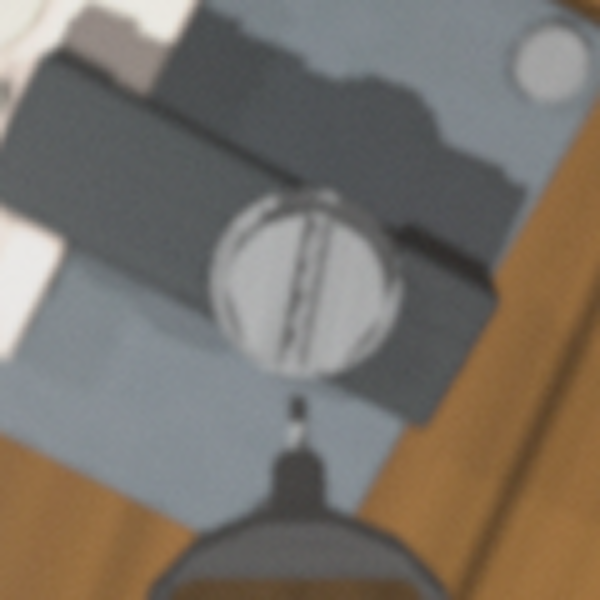

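The crop shows the slot running from (320,215) to (290,360). That puts the screw about 213° (3.7 rad) round from its start. Torque at the stop rose to 0.74 N m against 0.13 N m of friction, so it is home. Next I take the driver back to the rack.

>>> {"op": "carry_out", "data": {
  "steps": [
    {"tx": 2.5,"ty": 1,"tz": 0,"wx": 0,"wy": 0,"wz": -7,"fingers": 2},
    {"tx": 6,"ty": 2.2,"tz": 0,"wx": 0,"wy": 0,"wz": -14,"fingers": 2},
    {"tx": 10,"ty": 3.7,"tz": 0,"wx": 0,"wy": 0,"wz": -21,"fingers": 2},
    {"tx": 14,"ty": 5.1,"tz": 0,"wx": 0,"wy": 0,"wz": -28,"fingers": 2},
    {"tx": 18,"ty": 6.6,"tz": 0,"wx": 0,"wy": 0,"wz": -35,"fingers": 2},
    {"tx": 22,"ty": 8,"tz": 0,"wx": 0,"wy": 0,"wz": -42,"fingers": 2},
    {"tx": 26,"ty": 9.5,"tz": 0,"wx": 0,"wy": 0,"wz": -49,"fingers": 2},
    {"tx": 29,"ty": 10.6,"tz": 0,"wx": 0,"wy": 0,"wz": -56,"fingers": 2}
  ]
}}

```text
clock: 11.75
tcp_pos: [0.527, -0.3033, 0.267]
ee_rot: [-0.0, 0.995, -0.102, -0.001]
force: [1.4, -0.2, -1.3]
grip_width: 0.0254
grip_force: 81.8
```

```bash
python3 st.py; python3 -c "
from h import *
s=manip.observe();print(tool(s,[.533,-.3645,.256]))"
```

```text
11.75 [ 0.527  -0.3033  0.267 ] H -101.74329606724014 F [ 1.44 -0.19 -1.3 ] M [-0.005 -0.076  0.006] q [ 0.3   0.76  0.39  1.3  -0.29  1.14 -1.06] g 0.025413619839299798
[1.83306876 5.86788141 1.09045228]
```

>>> {"op": "carry_out", "data": {
  "steps": [
    {"tx": 1,"ty": 3,"tz": 0.5,"wx": 0,"wy": 0,"wz": -5,"fingers": 2},
    {"tx": 1.8,"ty": 5.5,"tz": 1,"wx": 0,"wy": 0,"wz": -8.3,"fingers": 2},
    {"tx": 1.8,"ty": 5.85,"tz": 1,"wx": 0,"wy": 0,"wz": -8.3,"fingers": 2},
    {"tx": 1.8,"ty": 5.85,"tz": 1,"wx": 0,"wy": 0,"wz": -8.3,"fingers": 2},
    {"tx": 1.8,"ty": 5.85,"tz": 1,"wx": 0,"wy": 0,"wz": -8.3,"fingers": 2}
  ]
}}

```text
clock: 12.17
tcp_pos: [0.5337, -0.3609, 0.2569]
ee_rot: [-0.001, 0.999, -0.032, -0.001]
force: [0.5, 0.9, -2.0]
grip_width: 0.0252
grip_force: 81.6
```

```bash
python3 st.py; python3 - <<'E'
from h import *
s=manip.observe();print(tool(s,[.533,-.3645,.1106]))
m=manip.camera_model("wrist");i=manip.get_image("wrist")[:,:,::-1].copy();cv2.imwrite("pics/r.png",i)
P=lambda v:proj(m,s["tcp_pos"]+Rt(s).apply(v)).round(1)
print("tip near",P([.008,0,.0955]),"hole",proj(m,[.533,-.3645,.09]),[proj(m,[.533+a,-.3645+b,.09]).round() for a,b in[(-.0125,-.0125),(.0125,.0125)]])
cv2.imwrite("pics/c7.png",cv2.resize(i[110:230,260:380],None,fx=5,fy=5,interpolation=2))
E
```

```text
12.1667 [ 0.5337 -0.3609  0.2569] H -93.63345617317631 F [ 0.49  0.91 -1.98] M [ 0.02  -0.01  -0.038] q [ 0.41  0.83  0.34  1.16 -0.27  1.2  -0.89] g 0.025152117436353084
[-0.02887001  0.37977757 14.62821829]
tip near [317.9 188.6] hole [322.28346583 176.55247648] [array([336., 188.]), array([308., 165.])]
```

View pics/c7.png

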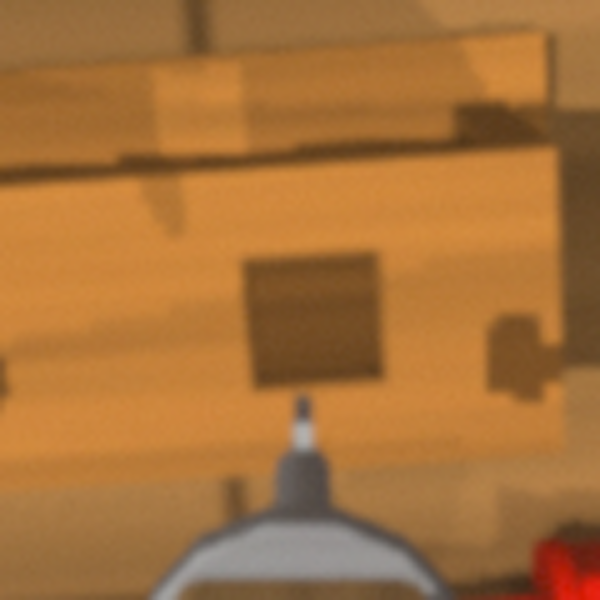

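The crop shows the empty hole centred at (315,320) and the blade tip at (303,397), in line with it. I lower it in.

>>> {"op": "carry_out", "data": {
  "steps": [
    {"tx": 0,"ty": 0.1,"tz": 0,"wx": 0,"wy": 0,"wz": 0,"fingers": 2},
    {"tx": 0,"ty": 0.1,"tz": 2.5,"wx": 0,"wy": 0,"wz": 0,"fingers": 2},
    {"tx": 0,"ty": 0.1,"tz": 5,"wx": 0,"wy": 0,"wz": 0,"fingers": 2},
    {"tx": 0,"ty": 0.1,"tz": 7,"wx": 0,"wy": 0,"wz": 0,"fingers": 2},
    {"tx": 0,"ty": 0.1,"tz": 8,"wx": 0,"wy": 0,"wz": 0,"fingers": 2}
  ]
}}

```text
clock: 12.63
tcp_pos: [0.5336, -0.3612, 0.1753]
ee_rot: [-0.001, 1.0, -0.03, -0.001]
force: [0.2, -0.8, -1.5]
grip_width: 0.025
grip_force: 82.0
```

```bash
python3 st.py
```

```text
12.6333 [ 0.5336 -0.3612  0.1753] H -93.45808465898713 F [ 0.24 -0.77 -1.54] M [-0.015  0.015 -0.018] q [ 0.41  0.9   0.31  1.28 -0.29  1.01 -0.86] g 0.02504961924533613
```

>>> {"op": "carry_out", "data": {
  "steps": [
    {"tx": 0,"ty": 0.25,"tz": 1,"wx": 0,"wy": 0,"wz": 0,"fingers": 2},
    {"tx": 0,"ty": 0.25,"tz": 3,"wx": 0,"wy": 0,"wz": 0,"fingers": 2},
    {"tx": 0,"ty": 0.25,"tz": 5,"wx": 0,"wy": 0,"wz": 0,"fingers": 2},
    {"tx": 0,"ty": 0.25,"tz": 5.8,"wx": 0,"wy": 0,"wz": 0,"fingers": 2},
    {"tx": 0,"ty": 0.25,"tz": 6.2,"wx": 0,"wy": 0,"wz": 0,"fingers": 2},
    {"tx": 0,"ty": 0.25,"tz": 6.3,"wx": 0,"wy": 0,"wz": 0,"fingers": 2},
    {"tx": 0,"ty": 0.25,"tz": 6.3,"wx": 0,"wy": 0,"wz": 0,"fingers": 2}
  ]
}}

```text
clock: 13.22
tcp_pos: [0.534, -0.3655, 0.1152]
ee_rot: [0.0, 1.0, -0.03, 0.0]
force: [0.8, -0.3, -1.6]
grip_width: 0.0248
grip_force: 82.0
```

```bash
python3 st.py
```

```text
13.2167 [ 0.534  -0.3655  0.1152] H -93.47061136600527 F [ 0.79 -0.3  -1.65] M [ 0.01  -0.004 -0.044] q [ 0.43  0.98  0.29  1.33 -0.31  0.88 -0.84] g 0.024827162942909625
```

>>> {"op": "carry_out", "data": {
  "steps": [
    {"tx": 0,"ty": 0,"tz": 0.2,"wx": 0,"wy": 0,"wz": 0,"fingers": 2},
    {"tx": 0,"ty": 0,"tz": 0.35,"wx": 0,"wy": 0,"wz": 0,"fingers": 2},
    {"tx": 0,"ty": 0,"tz": 0.35,"wx": 0,"wy": 0,"wz": 0,"fingers": 2}
  ]
}}

```text
clock: 13.47
tcp_pos: [0.5337, -0.3652, 0.111]
ee_rot: [0.0, 1.0, -0.03, 0.0]
force: [-0.3, 0.0, -1.0]
grip_width: 0.0253
grip_force: 82.0
```

>>> {"op": "carry_out", "data": {
  "steps": [
    {"tx": 0,"ty": 0,"tz": 0.1,"wx": 0,"wy": 0,"wz": 0,"fingers": 2},
    {"tx": 0,"ty": 0,"tz": 0.1,"wx": 0,"wy": 0,"wz": 0,"fingers": 2}
  ]
}}

```text
clock: 13.63
tcp_pos: [0.5338, -0.3653, 0.1107]
ee_rot: [0.0, 1.0, -0.03, 0.0]
force: [-1.6, 2.4, 9.5]
grip_width: 0.0253
grip_force: 83.3
```

Force is +9.5 N, so the bolster is resting on the rack. I release it and retreat.

>>> {"op": "carry_out", "data": {
  "grip_force": 20,
  "steps": [
    {"tx": 0,"ty": 0,"tz": -0.1,"wx": 0,"wy": 0,"wz": 0,"fingers": 3.5},
    {"tx": 0,"ty": 0,"tz": -0.1,"wx": 0,"wy": 0,"wz": 0,"fingers": 5.5},
    {"tx": 0,"ty": 0,"tz": -0.1,"wx": 0,"wy": 0,"wz": 0,"fingers": 7},
    {"tx": 0,"ty": 0,"tz": -0.1,"wx": 0,"wy": 0,"wz": 0,"fingers": 7},
    {"tx": 0,"ty": 0,"tz": -0.1,"wx": 0,"wy": 0,"wz": 0,"fingers": 7}
  ]
}}

```text
clock: 14.05
tcp_pos: [0.5336, -0.3652, 0.1107]
ee_rot: [-0.0, 1.0, -0.03, -0.0]
force: [-0.6, 0.1, 0.0]
grip_width: 0.0698
grip_force: 0.0
```

>>> {"op": "carry_out", "data": {
  "steps": [
    {"tx": 0,"ty": 0,"tz": -2,"wx": 0,"wy": 0,"wz": 0,"fingers": 7},
    {"tx": 0,"ty": 0,"tz": -5,"wx": 0,"wy": 0,"wz": 0,"fingers": 7},
    {"tx": 0,"ty": 0,"tz": -8,"wx": 0,"wy": 0,"wz": 0,"fingers": 7},
    {"tx": 0,"ty": 0,"tz": -11,"wx": 0,"wy": 0,"wz": 0,"fingers": 7},
    {"tx": 0,"ty": 0,"tz": -14,"wx": 0,"wy": 0,"wz": 0,"fingers": 7},
    {"tx": 0,"ty": 0,"tz": -16,"wx": 0,"wy": 0,"wz": 0,"fingers": 7},
    {"tx": 0,"ty": 0,"tz": -16,"wx": 0,"wy": 0,"wz": 0,"fingers": 7}
  ]
}}

```text
clock: 14.63
tcp_pos: [0.5344, -0.3661, 0.2749]
ee_rot: [0.002, 1.0, -0.03, 0.002]
force: [0.3, 0.3, -0.2]
grip_width: 0.0702
grip_force: 0.0
```

```bash
python3 st.py; python3 - <<'E'
from h import *
s=manip.observe()
m=manip.camera_model("wrist");i=manip.get_image("wrist")[:,:,::-1].copy()
t=manip.get_image("top")[:,:,::-1].copy();t0=cv2.imread("pics/top0.png")
d=cv2.absdiff(t,t0).max(2)
for n,(x,y,X,Y) in dict(mallet=(175,155,225,205),offcut=(140,262,182,302),panel=(290,125,345,160)).items():print(n,(d[y:Y,x:X]>40).sum())
mt=manip.camera_model("top");print("drv top expected px",proj(m,[.5335,-.365,.162]),proj(mt,[.5335,-.365,.162]))
a=cv2.resize(i[80:280,220:420],(400,400),interpolation=2);b=cv2.resize(t[115:215,270:370],(400,400),interpolation=2)
cv2.imwrite("pics/fin.png",np.hstack([a,b]))
E
```

```text
14.6333 [ 0.5344 -0.3661  0.2749] H -93.47079374288137 F [ 0.31  0.27 -0.22] M [-0.013 -0.004 -0.002] q [ 0.42  0.82  0.34  1.12 -0.26  1.24 -0.89] g 0.07016011417572195
mallet 0
offcut 0
panel 0
drv top expected px [316.27205946 194.01821248] [462.46157629 172.85103099]
```

View pics/fin.png

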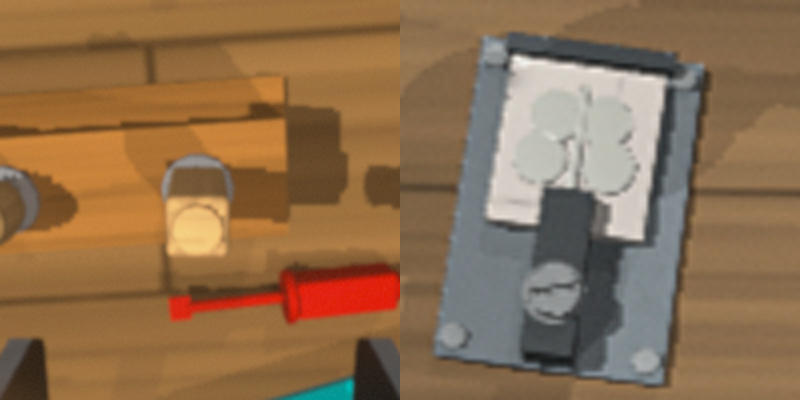

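The driver stands in its hole with its bolster on the rack. The slot has turned to its home angle, and the mallet, offcut and panel have not moved in the images.

```bash
python3 -c "
from workcell import manip
print(manip.close_job())"
```

```text
the job is handed in; nothing more can be done
None
```

I turned the clamp screw clockwise with the driver about 3.7 rad to its hard stop (0.74 N m against 0.13 N m of friction), stood the driver back in its rack hole, let go, and handed the job in at about 15 s of the 72 s.

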